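# Zero the bench comparator on the master bar, then gauge the refurbished bar

## Robot

A 7-joint arm with a two-finger parallel gripper is mounted at the origin on the work surface. World frame = base frame: x ahead of the robot, y to its left, z up, the work surface at z = 0. Lengths are in m, angles in rad, forces in N, time in s.
With the tool pointing down it reaches from about 0.4 to 0.85 m from the base axis. Payload 10.4 kg.
Tool frame: the origin (TCP) lies on the centre line of the jaws, within the pads' length; the fingertips stand 11 mm ahead of it and the grasp point (between the pads) lies 8 mm behind it (tip_reach is the distance from the TCP to the fingertips, in m); z points along the fingers, y is the line along which they close (so a half turn about z gives the same grasp; the last joint's range is limited). The gripper opens to 85 mm and grips with 20 to 120 N. Pads are 22 mm wide; open, the fingers measure 114 mm over their backs; the gripper's body (76 mm by 85 mm) begins 54 mm behind the grasp point. The pads swing forward as they close: fully open they stand 13 mm farther back than shut.
Start: joints at [-1.144, 0.332, -0.065, 1.46, 0.022, 1.35, -0.088], TCP at [0.272, 0.563, 0.242] pointing down, gripper open.
Joint ranges: [-2.6, 2.6], [-0.5, 2.12], [-1.47, 1.34], [0.16, 2.42], [-1.27, 4.41], [0.06, 2.06], [-2.6, 2.6]. Speed limits (rad/s): [2.22, 2.22, 2.79, 2.79, 3.14, 3.14, 3.14].

## Interface

Orientations are given as a unit quaternion [x, y, z, w].
In Python, from workcell import get_obs, camera, hand_in, tip_reach gives the robot as it stands. The module is installed in compiled form; this text tells all that it offers.
- The arm moves only by the tool move_arm, never from a script. Its argument "plan" is a list of rows, each an object with "delta_pos": the shift along the tool's x, y, z in parts of the range, where 1.0 means 0.6 m, a list of three; "turn": the turn, a rotation vector about the tool's x, y, z in normalised numbers (1 is 60 degrees), a list of three; "fingers": the closure, from 0 (fully open) to 1 (shut). A call has 1 to 12 rows; each row is the pose to reach, as a shift and turn from the pose commanded when the call began, along the tool's axes at that moment; what a row does not reach only later rows make up. A row lasts 1/8 s, in which the tool goes at most 62.5 mm and 10.7 degrees, less where a joint would pass 70% of its speed; a pose out of reach is approached as far as the arm can. No shift or turn number may pass 1 either way. A call with a gripper value outside its range is refused whole. The fingers move at their own pace and stop on an object; "force" is the grip in N (left out, the last holds). Time passes only in rows, so rows that repeat a pose let the fingers close. It gives the time, the measured TCP pose, the force, the opening and the grip force at its end, in the units of the state.
- get_obs(): the state, without advancing time (a new reading comes with each control period).
- camera(name): name is "scene" or "top" or "wrist"; returns a dict with "color" (480x640x3 uint8, red, green, blue), "range_z" (480x640 float32, m along the optical axis (not along the pixel's ray), 0 where there is no reading), "fx", "fy", "cx", "cy" (pixels), "R" (3x3) and "t" (3): a world point X has camera coordinates R X + t; the wrist camera has in their place "tool_from_camera" (4x4, takes a point from camera to tool coordinates, whose origin is the TCP and whose axes are the flange's). Camera axes: x right, y down, z forward; pixel columns grow to the right and rows downward; lengths in m; the calibration is good to about 2 mm. A picture is of the moment at which its call begins: read the wrist's pose just before it.
- hand_in(): hands the job in; it is judged then, once.
The state is a dict: "clock": time; "joint_pos": joint angles; "joint_velocities": joint speeds; "tau": joint torques, N m; "position": TCP position; "ee_rot": TCP orientation; "ft_force": force on the tool from outside, world axes, zero at the start; "torque": the same for the moment, N m; "grip_width": opening from 0.0 (shut) to 1.0 (fully open); "grasp_force": force on a finger pad.
Only numpy, scipy, OpenCV 4.12 (cv2) and the standard library are available. Lean on these libraries where they do the work, as an engineer would, in place of code of your own. Each camera call takes 0.05 s, during which the arm holds its last target. There are 200 camera calls.

## Task

With the master bar where it is under the plunger, turn the dial's bezel until its zero mark stands under the pointer, and let go. Then slide the master out level and lay it flat in its wooden tray, and slide the bar with the two screw holes from the rubber mat, flat on the anvil, under the sprung plunger until you feel its end firmly home and square against the back stop, about where the master was. Push with a light hand, do not ram the stop or force the plunger, do not upset the zero, leave the other things on the bench alone, and leave the bar there with the gauge showing its reading.

Things in the scene. Friction and masses are not known exactly. Their poses are not given: they have to be found in the camera images.
- stand: bench comparator: green base 215 x 120 mm with a dark ground and oiled anvil on top (friction about 0.25), its face 35 mm above the table. Origin on the table right under the plunger's axis; x points from the open front (edge 105 mm away at -x) to the column (24 mm dia, 83 mm away at +x, top 200 mm above the table); z up
- head_mid (a point): middle of the underside of the gauge head's dial case (53 mm dia, 92 to 111 mm above the table; its 20 mm wide arm to the column at +x tops out at 102 mm, fingers clear it above that). The head is held on the column by clamp friction: leaning on the dial with more than about 35 N shifts it and upsets the zero
- stop: back stop, a bright steel ledge 10 x 50 x 12 mm fixed across the anvil between plunger and column; fixed to the stand, axes as the stand's
- stop_face (a point): middle of the stop's front face, 18 mm behind the plunger's axis (stand +x) and 6 mm above the anvil; axes as the stand's. A bar is home when its end touches this face
- plunger: sprung vertical plunger, 6 mm dia with a round tip of 4 mm radius; origin at the lowest point of the tip. Hangs 16 mm above the anvil when free, rises with a spring force of about 1.7 to 3 N, to at most 27 mm above the anvil; polished, friction on the bar about 0.15
- bezel: knurled aluminium bezel of the dial, which faces straight up: 58 mm dia, 15 mm high, from 112 to 127 mm above the table; origin at the centre of the dial face, 123.5 mm above the table, on the plunger's axis. The bezel and the white dial face turn together by hand about the vertical (friction 0.08 N m, stays where it is left)
- zero_mark (a point): zero mark of the dial: the one broad long black bar on the white face, this point 21 mm from the centre; turns with the bezel
- pointer_tip (a point): end of the thin black pointer, 21 mm from the centre (its tail is 8 mm long); geared to the plunger: one turn for 5 mm, clockwise from above as the plunger rises. It does not turn with the bezel
- master: master bar, plain ground steel 120 x 22 x 20 mm, about 0.4 kg, lying lengthwise on the anvil at the start, end against the stop, under the plunger. Origin under its centre, x lengthwise, z up. Both ends have a lead-in bevel on the upper edge, 10 mm long and 6 mm deep, that lifts the plunger as the bar slides under it
- part: the bar to be gauged, steel 120 x 22 x 21 mm (about 1 mm thicker than the master), about 0.4 kg, two dark screw holes in its top 34 mm either side of the centre; lies on the rubber mat at the start. Origin under its centre, x lengthwise, z up; the same lead-in bevels at both ends
- tray: open wooden tray for the master, 180 x 146 mm outside, 18 mm high, walls 8 mm, felt floor 8 mm above the table, fixed. Origin under its centre, x lengthwise, z up
- mat: thin black rubber mat 180 x 140 x 4 mm, fixed; origin under its centre
- oil_bottle: bystander: white oil bottle, 48 mm dia, 120 mm high; origin under its centre
- micrometer: bystander: micrometer lying on the table, about 140 x 60 x 16 mm; origin near its middle
- vee_block: bystander: dark steel vee block 50 x 40 x 40 mm; origin under its centre
- driver: bystander: screwdriver, 190 mm long, lying on the table; origin near its middle
There are look-alikes about, which are no part of the job. Leave any blue or yellow look-alike of the part alone.

How it is judged:
By the outcome, as a careful person would: the job done as asked, in the order asked, and still so for the second after the job is handed in, with the robot touching nothing.
It also fails if it takes over 72 s, if anything falls off the work surface, if the arm or the gripper's body presses on something with over 40 N, if the wrist force passes 120 N, or if a joint passes its speed limit or range.

## Working session

There is one attempt and no reset: what is moved stays moved. The work goes in short steps, Python scripts to look and compute and a tool call to move; the robot and the scene stay as the last step left them, time stands still between calls to the robot, and variables do not carry over. Pictures are saved under pics/ and viewed, at most 10 in all, crops included, and the job is handed in when it is done.

Besides the shell and the picture viewer there is one more tool, called after "Request:" by a JSON object that holds its "name" and its "arguments", one argument or row to a line. move_arm: Moves the arm, as the interface text tells. Its arguments: {"type":"object","properties":{"plan":{"type":"array","items":{"type":"object","properties":{"delta_pos":{"type":"array","items":{"type":"number"}},"turn":{"type":"array","items":{"type":"number"}},"fingers":{"type":"number"}}}},"force":{"type":"number"}},"required":["plan"]}

```bash
mkdir -p pics
cat > h.py <<'E'
import numpy as np, cv2
from workcell import get_obs, camera
from scipy.spatial.transform import Rotation as Ro
def K(c): return np.array([[c['fx'],0,c['cx']],[0,c['fy'],c['cy']],[0,0,1]])
def pose(c,o=None):
    "camera->world R,t"
    if 'R' in c: R=np.array(c['R']); return R.T, -R.T@np.array(c['t'])
    T=np.array(c['tool_from_camera']); Rt=Ro.from_quat(o['ee_rot']).as_matrix()
    return Rt@T[:3,:3], Rt@T[:3,3]+np.array(o['position'])
def ray(c,uv,o=None):
    R,t=pose(c,o); d=R@np.array([(uv[0]-c['cx'])/c['fx'],(uv[1]-c['cy'])/c['fy'],1]); return t,d
def onz(c,uv,z,o=None):
    t,d=ray(c,uv,o); return t+d*(z-t[2])/d[2]
def dep(c,uv,o=None):
    t,d=ray(c,uv,o); u,v=map(int,np.round(uv)); return t+d*c['range_z'][v,u]
def proj(c,X,o=None):
    R,t=pose(c,o); p=R.T@(np.array(X)-t); return K(c)[:2]@(p/p[2])
def save(n,im): cv2.imwrite('pics/'+n+'.png',im[:,:,::-1])
E
python3 - <<'E'
from h import *
import pickle
o=get_obs(); print(o)
for n in ('scene','top','wrist'):
    c=camera(n); pickle.dump((c,o),open(n+'0.pkl','wb')); save(n+'0',c['color'])
    R,t=pose(c,o); print(n,c['fx'],t,R[:,2])
E
```

```text
{'clock': 0.0, 'joint_pos': array([-1.14360099,  0.3328495 , -0.06471629,  1.46093892,  0.02161907,
        1.34990312, -0.08846235]), 'joint_velocities': array([-0.0015557 ,  0.00123975,  0.0003392 , -0.00120519, -0.00027863,
       -0.00028355, -0.00054752]), 'tau': array([-7.81808048e-04, -6.25446796e+01,  4.85885376e-02, -3.91592002e+01,
        1.61263818e-02,  1.01758976e-02,  5.48337226e-06]), 'position': array([0.27158299, 0.56251059, 0.24153109]), 'ee_rot': array([ 2.22968446e-01,  9.74825410e-01, -6.91339649e-04, -1.17607115e-04]), 'ft_force': array([-0.75863424,  0.44468565,  0.46239315]), 'torque': array([-0.0234198 , -0.00080224,  0.05317283]), 'grasp_force': 0.0, 'grip_width': 0.9997065717200382}
scene 487.96221945321673 [ 1.43630092 -0.48073743  0.84926971] [-0.73141765  0.31564225 -0.60448175]
top 445.07984888872744 [ 0.34769132 -0.09701351  1.05443314] [ 0.19086169  0.00823364 -0.98158241]
wrist 350.84490985526384 [0.19567898 0.59883086 0.3729313 ] [ 0.2926609  -0.14218752 -0.94558569]
```

View pics/top0.png

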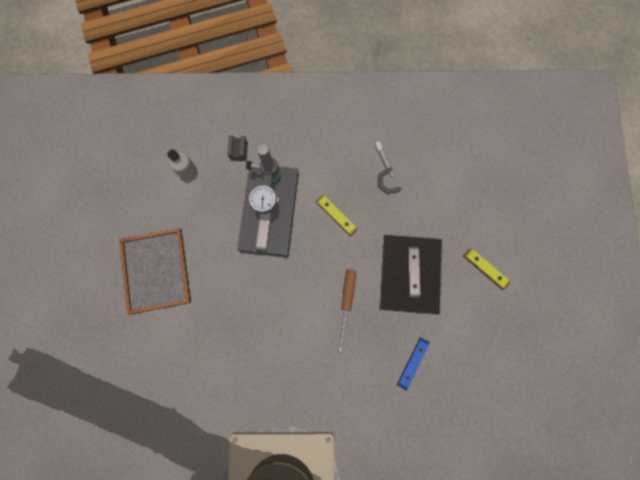

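View pics/scene0.png

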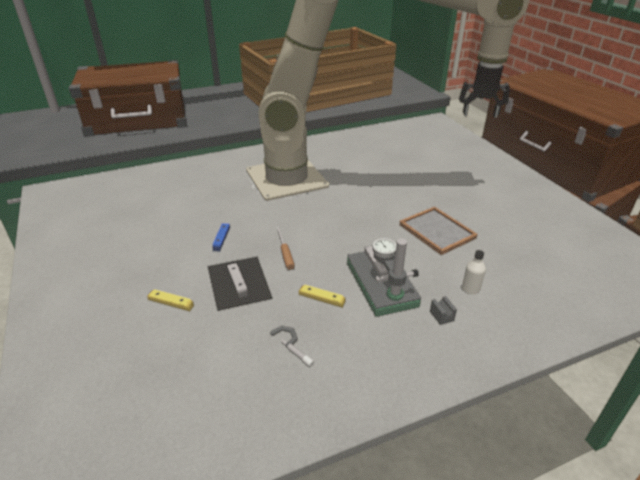

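The top view shows the dial at (262,198), the master's free end at (262,247), the part on the mat at (414,272) and the tray at (154,271). The scene view shows the same things: dial (384,247), part (236,280), tray (438,230). The other bars are yellow or blue.

```bash
cat > m1.py <<'E'
from h import *
import pickle
T,o=pickle.load(open('top0.pkl','rb')); S,_=pickle.load(open('scene0.pkl','rb'))
def blob(c,box,f,minA=30):
    x0,y0,x1,y1=box; im=c['color'].astype(int); m=np.zeros(im.shape[:2],np.uint8)
    m[y0:y1,x0:x1]=f(im)[y0:y1,x0:x1]
    cs,_=cv2.findContours(m,cv2.RETR_EXTERNAL,cv2.CHAIN_APPROX_NONE)
    k=max(cs,key=cv2.contourArea); return k[:,0,:].astype(float)
def rect(c,k,z,o=None):
    P=np.array([onz(c,p,z,o)[:2] for p in k],np.float32); return cv2.minAreaRect(P*1000)
if __name__=='__main__':
    br=lambda im:(im.min(2)>125)
    dk=lambda im:(im.max(2)<45)
    print([T['color'][p] .tolist() for p in ((272,414),(232,262),(272,390),(230,285),(272,154),(243,122),(300,250))])
    kp=blob(T,(385,240,440,310),br); print('part top',rect(T,kp,.025))
    km=blob(T,(240,215,290,252),br); print('master',rect(T,km,.055))
    kd=blob(T,(245,183,280,213),br); print('dial',rect(T,kd,.1235),cv2.minEnclosingCircle(kd.astype(np.float32)))
    kt=blob(T,(380,233,444,316),dk); print('mat',rect(T,kt,.004))
    tr=lambda im:(im[:,:,0]-im[:,:,2]>40)
    kr=blob(T,(110,220,200,320),tr); print('tray',rect(T,kr,.018))
    ka=blob(T,(232,160,302,260),lambda im:(im.max(2)<85)); print('anvil',rect(T,ka,.035))
    # scene centroids
    kS=blob(S,(220,258,252,300),br); kDs=blob(S,(370,235,398,262),br); krs=blob(S,(395,200,480,255),tr)
    def tri(a,b):
        t1,d1=ray(T,a); t2,d2=ray(S,b); d1/=np.linalg.norm(d1); d2/=np.linalg.norm(d2)
        s=np.linalg.lstsq(np.c_[d1,-d2],t2-t1,rcond=None)[0]; p,q=t1+s[0]*d1,t2+s[1]*d2; return (p+q)/2,np.linalg.norm(p-q)
    ctr=lambda k:np.array(cv2.minAreaRect(k.astype(np.float32))[0])
    for n,a,b in (('part',kp,kS),('dial',kd,kDs),('tray',kr,krs)): print(n,ctr(a),ctr(b),tri(ctr(a),ctr(b)))
    for n,p in (('part',ctr(kp)),('master',ctr(km)),('traymid',ctr(kr)),('mat',(392,290)),('anvil',(280,230)),('dial',ctr(kd))): print(n,dep(T,p))
E
python3 m1.py
```

```text
[[174, 160, 160], [178, 165, 165], [50, 48, 45], [90, 88, 87], [120, 115, 115], [101, 68, 50], [135, 129, 125]]
part top ((470.73443603515625, -303.6724548339844), (21.675445556640625, 104.8786849975586), 89.56952667236328)
master ((556.271484375, 45.75581359863281), (23.438508987426758, 64.86104583740234), 84.08485412597656)
dial ((621.7561645507812, 38.41278076171875), (56.63334655761719, 56.62267303466797), 0.9019371867179871) ((261.865234375, 197.9962158203125), 13.473946571350098)
mat ((420.0089416503906, -331.7843933105469), (12.380613327026367, 4.845038414001465), 19.372787475585938)
tray ((477.92138671875, 305.4544372558594), (180.3195037841797, 146.5619354248047), 10.489069938659668)
anvil ((715.8988647460938, 48.386680603027344), (94.56884765625, 65.02423858642578), 65.49091339111328)
part [413.84710693 271.52511597] [236.71003723 277.2041626 ] (array([ 0.47096603, -0.30565204,  0.01731141]), np.float64(0.0008604419635863855))
dial [262.  197.5] [383.5 248. ] (array([0.62198969, 0.03661074, 0.11857471]), np.float64(0.0052849908874476))
tray [152.9432373  270.57424927] [437.61535645 228.5769043 ] (array([0.47701382, 0.308914  , 0.00784462]), np.float64(0.0027899617199719324))
part [ 0.47025318 -0.30382509  0.02432912]
master [0.55655454 0.04609414 0.05280378]
traymid [0.47713063 0.30885622 0.01156555]
mat [ 0.42960766 -0.25528116  0.00069145]
anvil [0.56825956 0.00725147 0.03542566]
dial [0.6213433  0.03821031 0.12461208]
```

```bash
cat >> h.py <<'E'
def go(pos,yaw,pitch=0):
    "tool-frame delta/turn from the measured pose to pos with tool down and tool x at world angle yaw(deg)"
    o=get_obs(); R=Ro.from_quat(o['ee_rot']); a=np.radians(yaw)
    Rg=Ro.from_matrix(np.array([[np.cos(a),np.sin(a),0],[np.sin(a),-np.cos(a),0],[0,0,-1]]))
    print('delta',np.round(R.inv().apply(np.array(pos)-o['position']),4),'turn',np.round((R.inv()*Rg).as_rotvec(),4))
E
python3 -c "
from h import *
go([.622,.0385,.215],174)"
```

```text
delta [-0.5434 -0.3196  0.0271] turn [-1.000e-03 -1.000e-04 -3.451e-01]
```

The manual's scale: shifts go in shares of 0.6 m and turns go in shares of 60 degrees. Converting my numbers, -0.543 m is -0.905, -0.5 m is -0.8333, -0.345 rad is -0.3295.

Request:
{"name": "move_arm", "arguments": {
  "plan": [
    {"delta_pos":[-0.0833,-0.05,0],"turn":[0,0,-0.0286]},
    {"delta_pos":[-0.1667,-0.1,0],"turn":[0,0,-0.0573]},
    {"delta_pos":[-0.25,-0.15,0],"turn":[0,0,-0.0955]},
    {"delta_pos":[-0.3333,-0.2,0],"turn":[0,0,-0.1337]},
    {"delta_pos":[-0.4167,-0.25,0],"turn":[0,0,-0.1719]},
    {"delta_pos":[-0.5,-0.3,0],"turn":[0,0,-0.2101]},
    {"delta_pos":[-0.5833,-0.35,0],"turn":[0,0,-0.2483]},
    {"delta_pos":[-0.6667,-0.4,0],"turn":[0,0,-0.2865]},
    {"delta_pos":[-0.75,-0.45,0],"turn":[0,0,-0.3295]},
    {"delta_pos":[-0.8333,-0.5,0],"turn":[0,0,-0.3295]},
    {"delta_pos":[-0.905,-0.5333,0.025],"turn":[0,0,-0.3295]},
    {"delta_pos":[-0.905,-0.5333,0.045],"turn":[0,0,-0.3295]}
  ]
}}

```text
validation failed for argument at $.pl...
```

Run:
```python
from h import *
import pickle
o=get_obs(); print(o['clock'],o['position'],o['joint_pos'],o['ft_force'])
c=camera('wrist'); pickle.dump((c,o),open('w1.pkl','wb')); save('w1',c['color'])
print(proj(c,[.622,.0385,.1235],o))
```

```text
0.15 [0.27164072 0.56260478 0.24174983] [-1.14360431  0.3326833  -0.06468159  1.46069799  0.02161605  1.34990096
 -0.08849955] [ 0.47135606 -0.27185663  0.37355276]
[ 66.60296639 644.63716019]
```

View pics/w1.png

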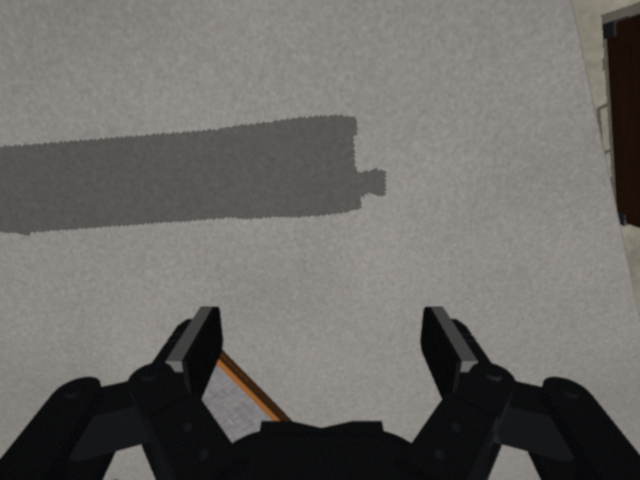

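The picture shows only the fingers at (195,340) and (450,340) and bare table. The move was refused, presumably because each row needs "fingers".

To row units: -0.543 m is -0.905, -0.5 m is -0.8333, -0.345 rad is -0.3295.

Request:
{"name": "move_arm", "arguments": {
  "plan": [
    {"delta_pos":[-0.0833,-0.05,0],"turn":[0,0,-0.0286],"fingers":0},
    {"delta_pos":[-0.1667,-0.1,0],"turn":[0,0,-0.0573],"fingers":0},
    {"delta_pos":[-0.25,-0.15,0],"turn":[0,0,-0.0955],"fingers":0},
    {"delta_pos":[-0.3333,-0.2,0],"turn":[0,0,-0.1337],"fingers":0},
    {"delta_pos":[-0.4167,-0.25,0],"turn":[0,0,-0.1719],"fingers":0},
    {"delta_pos":[-0.5,-0.3,0],"turn":[0,0,-0.2101],"fingers":0},
    {"delta_pos":[-0.5833,-0.35,0],"turn":[0,0,-0.2483],"fingers":0},
    {"delta_pos":[-0.6667,-0.4,0],"turn":[0,0,-0.2865],"fingers":0},
    {"delta_pos":[-0.75,-0.45,0],"turn":[0,0,-0.3295],"fingers":0},
    {"delta_pos":[-0.8333,-0.5,0],"turn":[0,0,-0.3295],"fingers":0},
    {"delta_pos":[-0.905,-0.5333,0.025],"turn":[0,0,-0.3295],"fingers":0},
    {"delta_pos":[-0.905,-0.5333,0.045],"turn":[0,0,-0.3295],"fingers":0}
  ],
  "force": 30
}}

```text
clock: 1.7
position: [0.6227, 0.034, 0.2142]
ee_rot: [0.055, 0.998, -0.001, -0.0]
ft_force: [-0.2, 0.5, 0.0]
grip_width: 0.998
grasp_force: 0.0
```

Run:
```python
from h import *
import pickle
o=get_obs(); print(o['clock'],o['position'],o['joint_pos'],o['ft_force'])
c=camera('wrist'); pickle.dump((c,o),open('w1.pkl','wb')); save('w1b',c['color'])
print(proj(c,[.622,.0385,.1235],o))
```

```text
1.7 [0.62269745 0.03401579 0.21424255] [-0.37658118  0.34901754  0.3163081   1.52047053 -0.10862229  1.29014332
  1.4120737 ] [-0.21457634  0.54515937  0.01245926]
[328.39708512 246.15947242]
```

View pics/w1b.png

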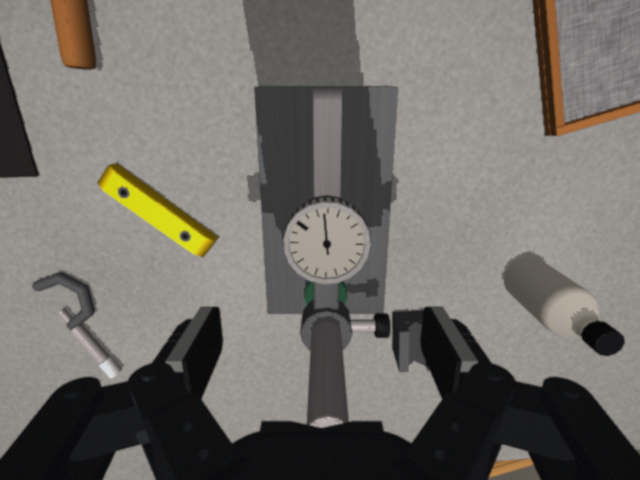

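Dial centre is at (326,243), the broad zero mark at (303,225) and the pointer tip at (325,213). The master strip runs up to (328,92).

```bash
cat > dial.py <<'E'
from h import *
def dial(c,o,guess,plot=None):
    im=c['color'].astype(int)
    u,v=proj(c,guess,o); m=np.zeros(im.shape[:2],np.uint8); r=60
    y0,x0=max(0,int(v-r)),max(0,int(u-r)); m[y0:int(v+r),x0:int(u+r)]=(im.min(2)>150)[y0:int(v+r),x0:int(u+r)]
    cs,_=cv2.findContours(m,cv2.RETR_EXTERNAL,cv2.CHAIN_APPROX_NONE); k=max(cs,key=cv2.contourArea)
    P=np.array([onz(c,p,.1235,o)[:2] for p in cv2.convexHull(k)[:,0,:].astype(float)],np.float32)*1000
    e=cv2.fitEllipse(P); print('face mm',e)
    ctr=np.array(e[0])/1000
    g=c['color'].min(2).astype(np.float32)
    A=np.radians(np.arange(0,360,.5)); Rr=np.arange(.010,.0225,.0005)
    uv=np.array([[proj(c,[*(ctr+s*np.array([np.cos(a),np.sin(a)])),.1235],o) for s in Rr] for a in A],np.float32)
    pol=cv2.remap(g,uv[...,0],uv[...,1],cv2.INTER_LINEAR)
    for nm,sl in (('inner 10-14.5',slice(0,10)),('outer 15-21',slice(10,23))):
        d=np.clip(150-pol[:,sl].mean(1),0,None); n,lab=cv2.connectedComponents((d>8).astype(np.uint8).reshape(1,-1)); lab=lab[0]
        for i in range(1,n):
            w=d*(lab==i); print(nm,round(float((np.degrees(A)*w).sum()/w.sum()),1),'mass',round(float(w.sum()),0),'max',round(float(w.max())))
    return ctr,uv
E
python3 - <<'E'
from dial import *
import pickle
from m1 import rect
c,o=pickle.load(open('w1.pkl','rb'))
ctr,_=dial(c,o,[.622,.0385,.1235])
# depth of dial and master
print('dial depth',dep(c,(335,255),o),'master',dep(c,(328,130),o),'anvil',dep(c,(290,130),o))
im=c['color'].astype(int)
# master edges, per row
for v in (100,120,140,160,180):
    row=im[v,290:370].min(1); b=np.where(row>105)[0]; 
    if len(b): print(v,[onz(c,(290+q,v),.055,o)[:2].round(4) for q in (b[0]-.5,b[-1]+.5)])
print(im[130,280:400:4].min(1))
print('far end col328',[(v,im[v,328].min()) for v in range(84,100)])
print([onz(c,(328,v),.055,o).round(4) for v in (89,92,95)])
a=[np.where(im[v,230:330].max(1)<100)[0][0]+230 for v in (100,150,250,300)]; print('anvil left edge',[onz(c,(u,v),.035,o)[:2].round(4) for u,v in zip(a,(100,150,250,300))])
E
```

```text
face mm ((606.7576904296875, 48.19023132324219), (20.118038177490234, 26.530376434326172), 92.41650390625)
inner 10-14.5 51.5 mass 224.0 max 16
inner 10-14.5 81.1 mass 257.0 max 16
inner 10-14.5 140.3 mass 7399.0 max 57
inner 10-14.5 219.0 mass 376.0 max 19
inner 10-14.5 276.2 mass 5486.0 max 40
outer 15-21 34.6 mass 451.0 max 21
outer 15-21 139.0 mass 24512.0 max 96
outer 15-21 239.3 mass 327.0 max 16
outer 15-21 321.2 mass 3449.0 max 102
dial depth [0.62862985 0.04231316 0.12414107] master [0.54982642 0.0468936  0.05425497] anvil [0.54703752 0.01503802 0.03407679]
100 [array([0.5265, 0.038 ]), array([0.5288, 0.0588])]
120 [array([0.5411, 0.0363]), array([0.5434, 0.0574])]
140 [array([0.5561, 0.0346]), array([0.5585, 0.056 ])]
160 [array([0.5718, 0.0327]), array([0.5741, 0.0538])]
180 [array([0.5881, 0.0316]), array([0.5903, 0.0523])]
[ 58  57  57  57  55  58  58  57  67 123 123 122 122 122 122 110  60  60
  57  57  58  59  56  58  78  99  99  98  98 138]
far end col328 [(84, np.int64(89)), (85, np.int64(80)), (86, np.int64(64)), (87, np.int64(59)), (88, np.int64(60)), (89, np.int64(66)), (90, np.int64(71)), (91, np.int64(77)), (92, np.int64(83)), (93, np.int64(89)), (94, np.int64(94)), (95, np.int64(99)), (96, np.int64(105)), (97, np.int64(111)), (98, np.int64(117)), (99, np.int64(121))]
[array([0.5199, 0.05  , 0.055 ]), array([0.522 , 0.0498, 0.055 ]), array([0.5242, 0.0496, 0.055 ])]
anvil left edge [array([ 0.5203, -0.0103]), array([ 0.5604, -0.0138]), array([ 0.6524, -0.0236]), array([ 0.7056, -0.0292])]
```

```bash
python3 - <<'E'
import re
s=open('dial.py').read()
s=s.replace("k=max(cs,key=cv2.contourArea)","k=np.concatenate([q for q in cs if cv2.contourArea(q)>8])").replace("(im.min(2)>150)","(c['color'].min(2)>TH)").replace("def dial(c,o,guess,plot=None):","TH=120\ndef dial(c,o,guess):").replace("u,v=proj(c,guess,o);","u,v=proj(c,guess,o); g0=c['color'][int(v)-25:int(v)+25,int(u)-25:int(u)+25].min(2); W=np.percentile(g0,80); TH=.75*W;").replace("r=60","r=45").replace("150-pol[:,sl].mean(1)",".88*W-pol[:,sl].mean(1)")
open('dial.py','w').write(s)
E
python3 - <<'E'
from dial import *
import pickle
c,o=pickle.load(open('w1.pkl','rb'))
print(dial(c,o,[.622,.0385,.1235])[0])
u,v=326,243; a=c['color'][v-50:v+50,u-50:u+50]; save('dial1',cv2.resize(a,(500,500),interpolation=cv2.INTER_CUBIC))
E
```

```text
face mm ((620.6537475585938, 37.41995620727539), (58.45714569091797, 58.73324966430664), 72.19921112060547)
inner 10-14.5 179.1 mass 909.0 max 67
outer 15-21 178.9 mass 606.0 max 65
outer 15-21 224.0 mass 803.0 max 58
outer 15-21 333.0 mass 8.0 max 8
[0.62065375 0.03741996]
```

View pics/dial1.png

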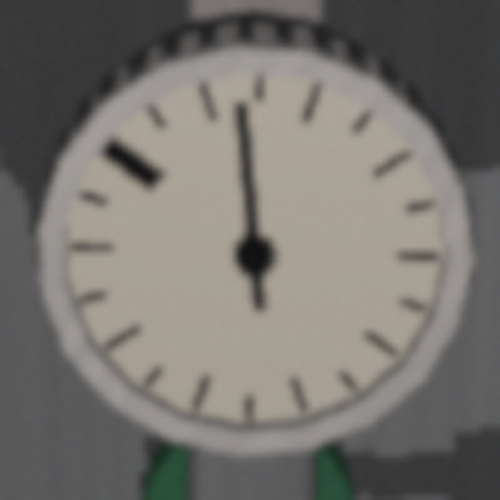

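The crop shows the hub at (254,256), the pointer tip at (241,104), and the zero bar from (110,148) to (155,182).

Run:
```python
from h import *
import pickle
c,o=pickle.load(open('w1.pkl','rb'))
f=lambda p,z:onz(c,(276+p[0]/5-.4,193+p[1]/5-.4),z,o)[:2]
h=f((254,256),.1245);t=f((241,104),.1245);ta=f((260,308),.1245);hz=f((254,256),.1235);z1=f((110,148),.1235);z2=f((155,182),.1235)
an=lambda v:np.degrees(np.arctan2(v[1],v[0]))%360
print(h,'ptr',an(t-h),an(t-ta),np.linalg.norm(t-h),'zero',an(z1-hz),an(z2-hz),an(z1-z2),np.linalg.norm(z1-hz))
for yaw in (151,174,129): go([.621,.038,.160],yaw)
```

```text
[0.61979844 0.03736316] ptr 178.56225109568834 178.98080207535025 0.021168567822526962 zero 225.21382364599964 225.30763538594167 225.0039296861288 0.02438316520274381
delta [0.0001 0.0013 0.0525] turn [-0.002  -0.0026  0.3984]
delta [0.0001 0.0013 0.0525] turn [-0.0014 -0.003  -0.0031]
delta [0.0001 0.0013 0.0525] turn [-0.0025 -0.0022  0.7823]
```

Run:
```python
from h import *
import workcell
print(workcell.tip_reach, get_obs()['position'])
try: print(workcell.tip_reach())
except Exception as e: print(e)
go([.6205,.0375,.160],197); go([.6205,.0375,.115],197)
```

```text
0.011 [0.62116388 0.03678535 0.21246079]
'float' object is not callable
delta [0.0006 0.0007 0.0525] turn [-0.0008 -0.0032 -0.4045]
delta [0.0004 0.0008 0.0975] turn [-0.0008 -0.0032 -0.4045]
```

To row units: 0.095 m is 0.1583, 0.08 m is 0.1333, -0.32 rad is -0.3056.

Request:
{"name": "move_arm", "arguments": {
  "plan": [
    {"delta_pos":[0,0.0017,0],"turn":[0,0,-0.1528],"fingers":0},
    {"delta_pos":[0,0.0017,0.05],"turn":[0,0,-0.3056],"fingers":0},
    {"delta_pos":[0,0.0017,0.1],"turn":[0,0,-0.382],"fingers":0},
    {"delta_pos":[0,0.0017,0.1333],"turn":[0,0,-0.382],"fingers":0},
    {"delta_pos":[0,0.0017,0.1583],"turn":[0,0,-0.382],"fingers":0},
    {"delta_pos":[0,0.0017,0.1583],"turn":[0,0,-0.382],"fingers":0},
    {"delta_pos":[0,0.0017,0.1583],"turn":[0,0,-0.382],"fingers":0}
  ],
  "force": 20
}}

```text
clock: 2.62
position: [0.6221, 0.04, 0.1213]
ee_rot: [-0.147, 0.989, 0.0, 0.001]
ft_force: [1.1, 0.3, -0.0]
grip_width: 0.996
grasp_force: 0.0
```

Run:
```python
from h import *
o=get_obs(); print(o['clock'],o['position'],o['ft_force'])
c=camera('wrist'); save('w2',c['color'])
go([.6205,.0375,.115],197)
print(proj(c,[.6205,.0375,.127],o))
```

```text
2.625 [0.62214281 0.03997277 0.12129256] [ 1.12208153  0.30062095 -0.01715296]
delta [ 0.0024 -0.0018  0.0064] turn [-0.0001  0.0016 -0.0013]
[317.11829641 325.40628825]
```

View pics/w2.png

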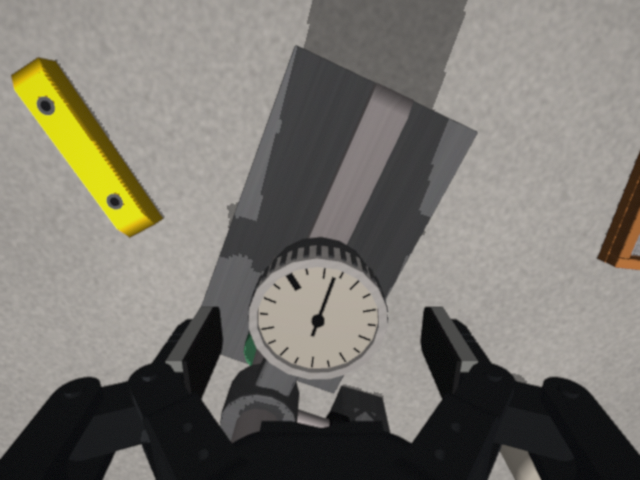

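The dial is at (317,320) between the fingers, whose inner tips stand at 219 and 422. It needs shifting about 1 mm toward tool −y.

To row units: 0.006 m is 0.01, 0.002 m is 0.0033.

Request:
{"name": "move_arm", "arguments": {
  "plan": [
    {"delta_pos":[0.0033,-0.0025,0.01],"turn":[0,0,0],"fingers":0},
    {"delta_pos":[0.0033,-0.0025,0.01],"turn":[0,0,0],"fingers":0.15},
    {"delta_pos":[0.0033,-0.0025,0.01],"turn":[0,0,0],"fingers":0.25},
    {"delta_pos":[0.0033,-0.0025,0.01],"turn":[0,0,0],"fingers":0.3},
    {"delta_pos":[0.0033,-0.0025,0.01],"turn":[0,0,0],"fingers":0.32},
    {"delta_pos":[0.0033,-0.0025,0.01],"turn":[0,0,0],"fingers":0.34},
    {"delta_pos":[0.0033,-0.0025,0.01],"turn":[0,0,0],"fingers":0.36},
    {"delta_pos":[0.0033,-0.0025,0.01],"turn":[0,0,0],"fingers":0.4}
  ],
  "force": 20
}}

```text
clock: 3.68
position: [0.6203, 0.0377, 0.1146]
ee_rot: [-0.147, 0.989, 0.0, 0.0]
ft_force: [-1.8, 1.4, 4.5]
grip_width: 0.671
grasp_force: 21.2
```

To row units: 0.81 rad is 0.7735.

Request:
{"name": "move_arm", "arguments": {
  "plan": [
    {"delta_pos":[0,0,0],"turn":[0,0,0.0955],"fingers":0.4},
    {"delta_pos":[0,0,0],"turn":[0,0,0.2101],"fingers":0.4},
    {"delta_pos":[0,0,0],"turn":[0,0,0.3247],"fingers":0.4},
    {"delta_pos":[0,0,0],"turn":[0,0,0.4393],"fingers":0.4},
    {"delta_pos":[0,0,0],"turn":[0,0,0.5539],"fingers":0.4},
    {"delta_pos":[0,0,0],"turn":[0,0,0.6685],"fingers":0.4},
    {"delta_pos":[0,0,0],"turn":[0,0,0.7448],"fingers":0.4},
    {"delta_pos":[0,0,0],"turn":[0,0,0.7735],"fingers":0.4},
    {"delta_pos":[0,0,0],"turn":[0,0,0.7735],"fingers":0.4},
    {"delta_pos":[0,0,0],"turn":[0,0,0.7735],"fingers":0.4}
  ]
}}

```text
clock: 4.92
position: [0.6203, 0.0375, 0.1146]
ee_rot: [0.255, 0.967, 0.0, 0.0]
ft_force: [-1.7, 0.2, 5.6]
grip_width: 0.667
grasp_force: 21.3
```

```bash
cat > ang.py <<'E'
from h import *
def ang(c,o,P):
    """pointer and zero angles: dark pixels in the face ring. Frame dial plane around hub P"""
    g=c['color'].max(2).astype(np.float32); N=300; s=.0265
    xs=np.linspace(-s,s,N); G=np.array([[proj(c,[P[0]+x,P[1]+y,.1237],o) for x in xs] for y in xs],np.float32)
    w=cv2.remap(g,G[...,0],G[...,1],cv2.INTER_CUBIC); W=np.percentile(w,70)
    m=(w<.6*W).astype(np.uint8); n,lab,st,ce=cv2.connectedComponentsWithStats(m)
    q=lambda i:((i)/(N-1)*2-1)*s
    for i in range(1,n):
        X=np.c_[q(np.where(lab==i)[1]),q(np.where(lab==i)[0])]
        r=np.hypot(*X.T); 
        if st[i,4]<60: continue
        print('area',st[i,4],'ctr mm',(X.mean(0)*1000).round(1),'rmin/max',(r.min()*1000).round(1),(r.max()*1000).round(1))
    return w,lab,q
def zp(c,o,P):
    w,lab,q=ang(c,o,P)
    l0=None
    # hub component = the one with most pixels within 4 mm
    ii=np.indices(lab.shape); X=np.stack([q(ii[1]),q(ii[0])],-1); r=np.hypot(X[...,0],X[...,1])
    hub=np.bincount(lab[(r<.006)&(lab>0)]).argmax()
    th=np.degrees(np.arctan2(X[...,1],X[...,0]))%360
    # hub centre: refine by bright-pointer core
    hm=((lab==hub)&(r<.006)).astype(np.uint8); hc=cv2.erode(hm,np.ones((9,9))); C=X[hc>0].mean(0) if hc.any() else X[hm>0].mean(0)
    D=X-C; r=np.hypot(D[...,0],D[...,1]); th=np.degrees(np.arctan2(D[...,1],D[...,0]))%360
    print('hub mm',C*1000,'pointer',th[(lab==hub)&(r>.010)].mean(),'±',th[(lab==hub)&(r>.010)].std(),'rmax',r[lab==hub].max())
    for i in set(lab[(r>.016)&(r<.022)].tolist())-{0,hub}:
        k=(lab==i)
        if k.sum()>350: print('mark',th[k].mean(),k.sum(),r[k].min(),r[k].max())
    return w
E
python3 - <<'E'
from ang import *
import pickle
c,o=pickle.load(open('w1.pkl','rb'))
zp(c,o,[.620,.0374])
o=get_obs(); print(o['clock'],o['position'],o['ft_force'],o['torque'])
c=camera('wrist'); pickle.dump((c,o),open('w3.pkl','wb')); save('w3',c['color'])
w=zp(c,o,[.620,.0374]); cv2.imwrite('pics/w3r.png',cv2.resize(w,(400,400)))
E
```

```text
area 2610 ctr mm [-22.3 -22.3] rmin/max 29.0 37.5
area 1970 ctr mm [ 22.9 -22.8] rmin/max 29.9 37.5
area 691 ctr mm [-14.6 -14.8] rmin/max 16.8 25.0
area 1700 ctr mm [-4.5  0.1] rmin/max 0.1 20.8
area 2613 ctr mm [-22.3  22.3] rmin/max 28.9 37.5
area 1923 ctr mm [22.8 23. ] rmin/max 29.8 37.5
hub mm [-0.01792216 -0.00368264] pointer 178.83437751344 ± 1.4727993188059552 rmax 0.020819193027989506
mark 225.30870560865344 691 0.016780678754490328 0.024939030022041998
4.925 [0.62027168 0.03747025 0.11456351] [-1.68288927  0.24439545  5.58405164] [ 0.07061048  0.41503335 -0.09235366]
area 2513 ctr mm [-22.6 -22.2] rmin/max 28.9 37.5
area 2378 ctr mm [ 17.6 -10.9] rmin/max 25.1 27.0
area 80 ctr mm [ -0.6 -23.1] rmin/max 21.5 24.6
area 130 ctr mm [ -7.3 -20.8] rmin/max 19.6 24.5
area 124 ctr mm [  6.2 -20.9] rmin/max 19.3 24.4
area 352 ctr mm [ 25.2 -20.7] rmin/max 31.4 34.8
area 67 ctr mm [ 13.  -18.7] rmin/max 21.3 24.3
area 74 ctr mm [-14.1 -18.6] rmin/max 21.9 24.7
area 126 ctr mm [-18.3 -12.9] rmin/max 19.8 24.8
area 115 ctr mm [ 17.3 -13. ] rmin/max 19.1 24.2
area 73 ctr mm [-22.1  -7.
[... 153 characters left out ...]
9.1 24.0
area 75 ctr mm [21.4  7. ] rmin/max 21.0 24.0
area 3156 ctr mm [-21.8  21.9] rmin/max 28.1 37.5
area 90 ctr mm [-17.8  12.7] rmin/max 19.8 23.9
area 123 ctr mm [17.4 12.8] rmin/max 19.1 24.1
area 2293 ctr mm [22.1 23. ] rmin/max 28.9 37.5
area 73 ctr mm [13.1 18.4] rmin/max 21.1 24.2
area 67 ctr mm [16.6 19.1] rmin/max 25.1 25.7
area 119 ctr mm [-7.1 20.7] rmin/max 19.6 24.3
area 125 ctr mm [ 6.4 20.8] rmin/max 19.3 24.2
area 71 ctr mm [-0.4 22.8] rmin/max 21.4 24.4
hub mm [ 0.11726862 -0.37309226] pointer 178.8380741223511 ± 2.224445406649669 rmax 0.0245272493695243[ WARN:0@8.475] global loadsave.cpp:1063 imwrite_ Unsupported depth image for selected encoder is fallbacked to CV_8U.
```

View pics/w3.png

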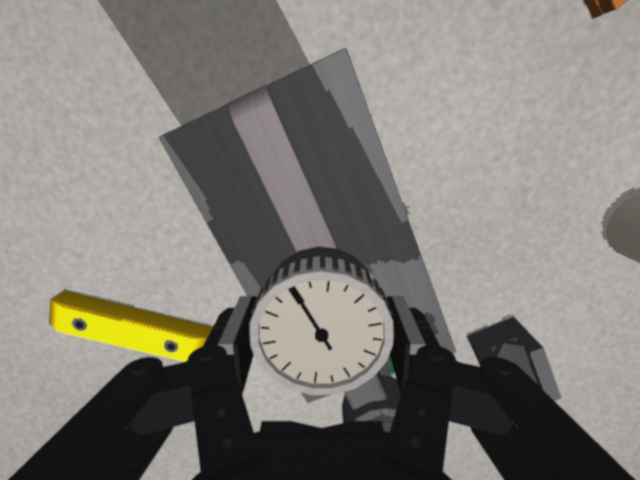

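The bar now lies under the pointer: hub (321,335), pointer and bar ending near (293,290). I'll check the remaining offset using the tick ring.

```bash
cat > fine.py <<'E'
from ang import *
def fine(c,o,P=(.620,.0374)):
    import io,contextlib
    with contextlib.redirect_stdout(io.StringIO()): w,lab,q=ang(c,o,P)
    ii=np.indices(lab.shape); X=np.stack([q(ii[1]),q(ii[0])],-1)
    n=lab.max()+1; T=[X[lab==i].mean(0) for i in range(1,n) if 50<(lab==i).sum()<160]
    T=np.array([t for t in T if .019<np.hypot(*t)<.0245])
    # ring centre + phase fit on 18 deg pitch
    from scipy.optimize import least_squares
    def res(p):
        a=np.degrees(np.arctan2(T[:,1]-p[1]/1e3,T[:,0]-p[0]/1e3))-p[2]; return (a+9)%18-9
    best=min((least_squares(res,[0,0,p]) for p in (174,178,182,186)),key=lambda s:s.cost)
    C=best.x[:2]/1e3; D=X-C; r=np.hypot(D[...,0],D[...,1])
    # pointer line: axis of dark pixels 3.5..14 mm and tail -3.5..-8 by PCA
    W=np.percentile(w,70); k=(w<.6*W)&(r<.0145)
    v,cx,cy,_=0,0,0,0
    L=cv2.fitLine(X[k].astype(np.float32)*1000,cv2.DIST_HUBER,0,.01,.01).ravel(); a=np.degrees(np.arctan2(L[1],L[0]))
    print('ticks',len(T),'ring ctr mm',best.x[:2].round(2),'phase mod18',(best.x[2]+9)%18-9+180,'rms',np.sqrt(2*best.cost/len(T)),'pointer line',a%180,'offset through',L[2:])
E
python3 - <<'E'
from fine import *
import pickle
for f in ('w1','w3'): fine(*pickle.load(open(f+'.pkl','rb')))
E
```

```text
Traceback (most recent call last):
  File "fine.py", line 12, in fine
    best=min((least_squares(res,[0,0,p]) for p in (174,178,182,186)),key=lambda s:s.cost)
  File "fine.py", line 12, in <genexpr>
    best=min((least_squares(res,[0,0,p]) for p in (174,178,182,186)),key=lambda s:s.cost)
              ~~~~~~~~~~~~~^^^^^^^^^^^^^
  File "fine.py", line 11, in res
    a=np.degrees(np.arctan2(T[:,1]-p[1]/1e3,T[:,0]-p[0]/1e3))-p[2]; return (a+9)%18-9
                            ~^^^^^
IndexError: too many indices for array: array is 1-dimensional, but 2 were indexed
```

Run:
```python
from fine import *
import pickle
fine(*pickle.load(open('w3.pkl','rb')))
```

```text
ticks 17 ring ctr mm [-0.46 -0.02] phase mod18 179.7590491269134 rms 0.03562510788178232 pointer line 178.71767 offset through [-2.3296063  -0.29110128]
```

To row units: 0.019 rad is 0.0181.

Request:
{"name": "move_arm", "arguments": {
  "plan": [
    {"delta_pos":[0,0,0],"turn":[0,0,0.0095],"fingers":0.4},
    {"delta_pos":[0,0,0],"turn":[0,0,0.0181],"fingers":0.4},
    {"delta_pos":[0,0,0],"turn":[0,0,0.0181],"fingers":0.4},
    {"delta_pos":[0,0,0],"turn":[0,0,0.0181],"fingers":0.4}
  ]
}}

```text
clock: 5.48
position: [0.6203, 0.0375, 0.1146]
ee_rot: [0.264, 0.965, 0.0, 0.0]
ft_force: [-2.5, 0.4, 4.9]
grip_width: 0.672
grasp_force: 21.3
```

Run:
```python
from fine import *
o=get_obs(); print(o['ft_force'],o['torque'])
c=camera('wrist'); fine(c,o)
```

```text
[-2.48128208  0.41065505  4.91296883] [ 0.09112015  0.49909679 -0.10885612]
ticks 17 ring ctr mm [-0.45  0.  ] phase mod18 178.6883492194359 rms 0.029655356737914897 pointer line 178.55565 offset through [-2.282581  -0.2753962]
```

To row units: -0.09 m is -0.15, -0.07 m is -0.1167, -0.4 rad is -0.382.

Request:
{"name": "move_arm", "arguments": {
  "plan": [
    {"delta_pos":[0,0,0],"turn":[0,0,0],"fingers":0.2},
    {"delta_pos":[0,0,0],"turn":[0,0,0],"fingers":0},
    {"delta_pos":[0,0,0],"turn":[0,0,0],"fingers":0},
    {"delta_pos":[0,0,0],"turn":[0,0,0],"fingers":0},
    {"delta_pos":[0,0,-0.05],"turn":[0,0,0],"fingers":0},
    {"delta_pos":[0,0,-0.1167],"turn":[0,0,-0.1432],"fingers":0},
    {"delta_pos":[0,0,-0.15],"turn":[0,0,-0.2865],"fingers":0},
    {"delta_pos":[0,0,-0.15],"turn":[0,0,-0.382],"fingers":0},
    {"delta_pos":[0,0,-0.15],"turn":[0,0,-0.382],"fingers":0}
  ]
}}

```text
clock: 6.65
position: [0.6202, 0.0375, 0.2044]
ee_rot: [0.067, 0.998, 0.0, 0.0]
ft_force: [-0.1, -0.1, -0.0]
grip_width: 0.997
grasp_force: 0.0
```

```bash
cat > mas.py <<'E'
from h import *
def edges(c,o,z,xs,yc,half=.03,th=None):
    "bar long edges along stand x near the line y=yc(x); returns midline points"
    g=c['color'].min(2).astype(np.float32); out=[]
    for x in xs:
        ys=np.arange(yc(x)-half,yc(x)+half,.0003); p=np.array([[proj(c,[x,y,z],o)] for y in ys],np.float32)
        v=cv2.remap(g,p[...,0],p[...,1],cv2.INTER_LINEAR).ravel(); v=cv2.GaussianBlur(v.reshape(1,-1),(0,0),2).ravel(); d=np.diff(v)
        a,b=d.argmax(),d.argmin(); out.append((x,ys[a],ys[b],(ys[a]+ys[b])/2,ys[b]-ys[a]))
    return np.array(out)
E
python3 - <<'E'
from fine import *
from mas import edges
o=get_obs(); print(o['clock'],o['position'],o['ft_force'])
c=camera('wrist'); fine(c,o)
e=edges(c,o,.055,np.arange(.54,.585,.01),lambda x:.0375-.104*(x-.62)); print(e.round(4)); print(np.degrees(np.polyfit(e[:,0],e[:,3],1)[0]))
go([.5355,.0463,.12],174); go([.5355,.0463,.052],174)
E
```

```text
6.65 [0.62022276 0.03749544 0.20439728] [-0.0695311  -0.13725401 -0.00458524]Traceback (most recent call last):
  File "<stdin>", line 4, in <module>
  File "fine.py", line 12, in fine
    best=min((least_squares(res,[0,0,p]) for p in (174,178,182,186)),key=lambda s:s.cost)
  File "fine.py", line 12, in <genexpr>
    best=min((least_squares(res,[0,0,p]) for p in (174,178,182,186)),key=lambda s:s.cost)
              ~~~~~~~~~~~~~^^^^^^^^^^^^^
    return func(*args, **kwargs)
    vector_fun = VectorFunction(
        fun_wrapped,
    ...<6 lines>...
        workers=workers
    )
    self._update_fun()
    ~~~~~~~~~~~~~~~~^^
    self.f = self.fun_wrapped(xp_copy(self.x))
             ~~~~~~~~~~~~~~~~^^^^^^^^^^^^^^^^^
    return np.atleast_1d(self.fun(x))
                         ~~~~~~~~^^^
    return self.f(x, *self.args, **self.kwargs)
           ~~~~~~^^^^^^^^^^^^^^^^^^^^^^^^^^^^^^
  File "fine.py", line 11, in res
    a=np.degrees(np.arctan2(T[:,1]-p[1]/1e3,T[:,0]-p[0]/1e3))-p[2]; return (a+9)%18-9
                            ~^^^^^
IndexError: too many indices for array: array is 1-dimensional, but 2 were indexed
```

```bash
sed -i 's/w<.6\*W/w<.78*W/' ang.py fine.py; sed -i 's/50<(lab==i).sum()<160/50<(lab==i).sum()<420/' fine.py
python3 - <<'E'
from fine import *
from mas import edges
import pickle
fine(*pickle.load(open('w3.pkl','rb')))
o=get_obs()
c=camera('wrist'); 
try: fine(c,o)
except Exception as e: print(e)
e=edges(c,o,.055,np.arange(.54,.585,.01),lambda x:.0375-.104*(x-.62)); print(e.round(4)); print(np.degrees(np.polyfit(e[:,0],e[:,3],1)[0]))
go([.5355,.0463,.12],174); go([.5355,.0463,.052],174)
E
```

```text
ticks 8 ring ctr mm [-0.45 -0.04] phase mod18 179.7422317959852 rms 0.017705601315465367 pointer line 178.64857 offset through [-2.413267   -0.28457892]
ticks 11 ring ctr mm [-0.46 -0.12] phase mod18 178.3153764566104 rms 0.39289507200286733 pointer line 179.01006 offset through [-2.596241    0.07690558]
[[0.54   0.0359 0.0581 0.047  0.0222]
 [0.55   0.0349 0.0571 0.046  0.0222]
 [0.56   0.0335 0.056  0.0448 0.0225]
 [0.57   0.0325 0.055  0.0437 0.0225]
 [0.58   0.0315 0.054  0.0427 0.0225]]
-6.216592077169583
delta [ 0.0849 -0.0028  0.0839] turn [-0.0001 -0.0006 -0.0316]
delta [ 0.0848 -0.0028  0.1519] turn [-0.0001 -0.0006 -0.0316]
```

To row units: 0.153 m is 0.255, 0.145 m is 0.2417, -0.03 rad is -0.0286.

Request:
{"name": "move_arm", "arguments": {
  "plan": [
    {"delta_pos":[0.075,-0.0033,0],"turn":[0,0,-0.0286],"fingers":0},
    {"delta_pos":[0.1417,-0.0033,0.0333],"turn":[0,0,-0.0286],"fingers":0},
    {"delta_pos":[0.1417,-0.0033,0.1167],"turn":[0,0,-0.0286],"fingers":0},
    {"delta_pos":[0.1417,-0.0033,0.2],"turn":[0,0,-0.0286],"fingers":0},
    {"delta_pos":[0.1417,-0.0033,0.2417],"turn":[0,0,-0.0286],"fingers":0},
    {"delta_pos":[0.1417,-0.0033,0.255],"turn":[0,0,-0.0286],"fingers":0},
    {"delta_pos":[0.1417,-0.0033,0.255],"turn":[0,0,-0.0286],"fingers":0},
    {"delta_pos":[0.1417,-0.0033,0.255],"turn":[0,0,-0.0286],"fingers":0}
  ]
}}

```text
clock: 7.75
position: [0.5366, 0.0471, 0.0525]
ee_rot: [0.052, 0.999, 0.0, 0.001]
ft_force: [-0.1, 0.4, 0.0]
grip_width: 1.001
grasp_force: 0.0
```

Run:
```python
from h import *
o=get_obs(); print(o['clock'],o['position'],o['ft_force'])
go([.5355,.0472,.0505],173.9)
```

```text
7.75 [0.53659056 0.04705126 0.05252788] [-0.12120608  0.42200588  0.04375197]
delta [0.0011 0.     0.002 ] turn [0.0007 0.0018 0.0022]
```

To row units: 0.0015 m is 0.0025, 0.001 m is 0.0017.

Request:
{"name": "move_arm", "arguments": {
  "plan": [
    {"delta_pos":[0.0017,0,0.0025],"turn":[0,0,0],"fingers":0.5},
    {"delta_pos":[0.0017,0,0.0025],"turn":[0,0,0],"fingers":0.65},
    {"delta_pos":[0.0017,0,0.0025],"turn":[0,0,0],"fingers":0.7},
    {"delta_pos":[0.0017,0,0.0025],"turn":[0,0,0],"fingers":0.72},
    {"delta_pos":[0.0017,0,0.0025],"turn":[0,0,0],"fingers":0.75},
    {"delta_pos":[0.0017,0,0.0025],"turn":[0,0,0],"fingers":0.8},
    {"delta_pos":[0.0017,0,0.0025],"turn":[0,0,0],"fingers":0.85}
  ],
  "force": 30
}}

```text
clock: 8.62
position: [0.5348, 0.0472, 0.05]
ee_rot: [0.052, 0.999, 0.0, 0.0]
ft_force: [-1.2, 1.2, 5.2]
grip_width: 0.246
grasp_force: 29.9
```

To row units: 0.06 m is 0.1, 0.05 m is 0.0833.

Request:
{"name": "move_arm", "arguments": {
  "plan": [
    {"delta_pos":[0.0083,0,0],"turn":[0,0,0],"fingers":0.85},
    {"delta_pos":[0.02,0,0],"turn":[0,0,0],"fingers":0.85},
    {"delta_pos":[0.0333,0,0],"turn":[0,0,0],"fingers":0.85},
    {"delta_pos":[0.05,0,0],"turn":[0,0,0],"fingers":0.85},
    {"delta_pos":[0.0667,0,0],"turn":[0,0,0],"fingers":0.85},
    {"delta_pos":[0.0833,0,0],"turn":[0,0,0],"fingers":0.85},
    {"delta_pos":[0.0967,0,0],"turn":[0,0,0],"fingers":0.85},
    {"delta_pos":[0.1,0,0],"turn":[0,0,0],"fingers":0.85},
    {"delta_pos":[0.1,0,0],"turn":[0,0,0],"fingers":0.85}
  ]
}}

```text
clock: 9.75
position: [0.4744, 0.0534, 0.0497]
ee_rot: [0.052, 0.999, 0.0, -0.001]
ft_force: [-1.6, 0.4, 5.7]
grip_width: 0.248
grasp_force: 30.5
```

To row units: -0.051 m is -0.085, -0.001 m is -0.0017.

Request:
{"name": "move_arm", "arguments": {
  "plan": [
    {"delta_pos":[-0.0133,0,0],"turn":[0,0,0],"fingers":0.85},
    {"delta_pos":[-0.0133,0,0],"turn":[0,0,0],"fingers":0.85},
    {"delta_pos":[-0.0133,0,0],"turn":[0,0,0],"fingers":0.5},
    {"delta_pos":[-0.0133,0,-0.0017],"turn":[0,0,0],"fingers":0.4},
    {"delta_pos":[-0.0417,0,-0.0017],"turn":[0,0,0],"fingers":0.4},
    {"delta_pos":[-0.075,0,-0.0017],"turn":[0,0,0],"fingers":0.4},
    {"delta_pos":[-0.085,0,-0.0017],"turn":[0,0,0],"fingers":0.4},
    {"delta_pos":[-0.085,0,-0.0017],"turn":[0,0,0],"fingers":0.65},
    {"delta_pos":[-0.085,0,-0.0017],"turn":[0,0,0],"fingers":0.75},
    {"delta_pos":[-0.085,0,-0.0017],"turn":[0,0,0],"fingers":0.85},
    {"delta_pos":[-0.085,0,-0.0017],"turn":[0,0,0],"fingers":0.85}
  ],
  "force": 60
}}

```text
clock: 11.12
position: [0.5253, 0.0481, 0.0508]
ee_rot: [0.052, 0.999, 0.0, -0.0]
ft_force: [-1.7, -0.2, 1.8]
grip_width: 0.243
grasp_force: 59.2
```

Run:
```python
from h import *
o=get_obs(); print(o['clock'],o['position'],o['ft_force'],o['grip_width'],o['joint_pos'])
c=camera('top'); im=c['color']; save('t2',cv2.resize(im[130:330,100:300],(600,600)))
```

```text
11.125 [0.52530059 0.04805717 0.05082801] [-1.74678025 -0.17692793  1.78833492] 0.2431874617919444 [-0.44474131  0.32288834  0.30629076  1.93203469 -0.12232147  0.90488534
  1.38960144]
```

View pics/t2.png

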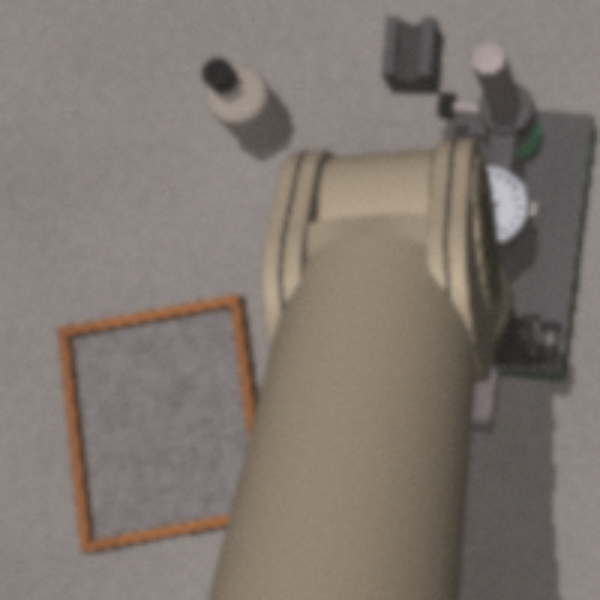

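The picture shows the master's front end at (485,405) beyond the base's front edge and the tray clear at (160,425).

To row units: 0.25 m is 0.4167, 0.055 m is 0.0917, -0.29 rad is -0.2769.

Request:
{"name": "move_arm", "arguments": {
  "plan": [
    {"delta_pos":[0.025,0,-0.0008],"turn":[0,0,0],"fingers":0.85},
    {"delta_pos":[0.0667,0,-0.0017],"turn":[0,0,0],"fingers":0.85},
    {"delta_pos":[0.0917,0,-0.025],"turn":[0,0,0],"fingers":0.85},
    {"delta_pos":[0.1,0.0333,-0.0667],"turn":[0,0,0],"fingers":0.85},
    {"delta_pos":[0.1,0.0833,-0.1],"turn":[0,0,0],"fingers":0.85},
    {"delta_pos":[0.1,0.1667,-0.1],"turn":[0,0,-0.0955],"fingers":0.85},
    {"delta_pos":[0.1,0.25,-0.1],"turn":[0,0,-0.191],"fingers":0.85},
    {"delta_pos":[0.1,0.3333,-0.1],"turn":[0,0,-0.2769],"fingers":0.85},
    {"delta_pos":[0.1,0.4,-0.1],"turn":[0,0,-0.2769],"fingers":0.85},
    {"delta_pos":[0.1,0.4167,-0.1],"turn":[0,0,-0.2769],"fingers":0.85},
    {"delta_pos":[0.1,0.4167,-0.1],"turn":[0,0,-0.2769],"fingers":0.85}
  ]
}}

```text
clock: 12.55
position: [0.4912, 0.3025, 0.1102]
ee_rot: [-0.093, 0.996, -0.0, -0.0]
ft_force: [0.3, -0.6, -4.0]
grip_width: 0.239
grasp_force: 59.3
```

Run:
```python
from h import *
from m1 import blob,rect
o=get_obs(); print(o['clock'],o['position'],o['ft_force'],o['grip_width'],o['joint_pos'])
go([.477,.306,.0245],190.5)
c=camera('scene'); tr=lambda im:(im[:,:,0]-im[:,:,2]>40)
try: print(rect(c,blob(c,(395,200,480,255),tr),.018))
except Exception as e: print(e)
```

```text
12.55 [0.49115536 0.30253965 0.11022062] [ 0.31996995 -0.63239377 -4.04025818] 0.23891954551161262 [-0.74334282  0.3354509   0.13350471  1.75163284 -0.04989356  1.05904571
  1.16510867]
delta [0.0132 0.0061 0.0857] turn [-0.0008 -0.001   0.0037]
((486.29229736328125, 300.3818359375), (187.1053924560547, 153.7354736328125), 10.60741138458252)
```

To row units: 0.0855 m is 0.1425, 0.084 m is 0.14.

Request:
{"name": "move_arm", "arguments": {
  "plan": [
    {"delta_pos":[0.0217,0.0083,0.05],"turn":[0,0,0],"fingers":0.85},
    {"delta_pos":[0.0217,0.0083,0.1],"turn":[0,0,0],"fingers":0.85},
    {"delta_pos":[0.0217,0.0083,0.13],"turn":[0,0,0],"fingers":0.85},
    {"delta_pos":[0.0217,0.0083,0.14],"turn":[0,0,0],"fingers":0.85},
    {"delta_pos":[0.0217,0.0083,0.1425],"turn":[0,0,0],"fingers":0.85},
    {"delta_pos":[0.0217,0.0083,0.1425],"turn":[0,0,0],"fingers":0.85}
  ]
}}

```text
clock: 13.35
position: [0.4789, 0.3056, 0.0261]
ee_rot: [-0.093, 0.996, 0.0, 0.001]
ft_force: [0.7, -0.3, -3.3]
grip_width: 0.238
grasp_force: 59.2
```

To row units: 0.0025 m is 0.0042, 0.0015 m is 0.0025.

Request:
{"name": "move_arm", "arguments": {
  "plan": [
    {"delta_pos":[0,0,0.0025],"turn":[0,0,0],"fingers":0.85},
    {"delta_pos":[0,0,0.0042],"turn":[0,0,0],"fingers":0.85},
    {"delta_pos":[0,0,0.0042],"turn":[0,0,0],"fingers":0.85},
    {"delta_pos":[0,0,0.0042],"turn":[0,0,0],"fingers":0.85}
  ]
}}

```text
clock: 13.85
position: [0.4786, 0.3056, 0.0238]
ee_rot: [-0.093, 0.996, 0.0, 0.0]
ft_force: [-1.8, -2.2, 5.0]
grip_width: 0.238
grasp_force: 60.4
```

To row units: -0.48 m is -0.8, -0.13 m is -0.2167, 0.16 rad is 0.1528.

Request:
{"name": "move_arm", "arguments": {
  "plan": [
    {"delta_pos":[0,0,0],"turn":[0,0,0],"fingers":0.5},
    {"delta_pos":[0,0,0],"turn":[0,0,0],"fingers":0.5},
    {"delta_pos":[0,0,-0.05],"turn":[0,0,0],"fingers":0.5},
    {"delta_pos":[0,0,-0.1333],"turn":[0,0,0],"fingers":0.4},
    {"delta_pos":[0.02,-0.1,-0.2167],"turn":[0,0,0.0191],"fingers":0.2},
    {"delta_pos":[0.04,-0.2,-0.2167],"turn":[0,0,0.0382],"fingers":0},
    {"delta_pos":[0.06,-0.3,-0.2167],"turn":[0,0,0.0573],"fingers":0},
    {"delta_pos":[0.08,-0.4,-0.2167],"turn":[0,0,0.0764],"fingers":0},
    {"delta_pos":[0.1,-0.5,-0.2167],"turn":[0,0,0.0955],"fingers":0},
    {"delta_pos":[0.12,-0.6,-0.2167],"turn":[0,0,0.1146],"fingers":0},
    {"delta_pos":[0.14,-0.7,-0.2167],"turn":[0,0,0.1337],"fingers":0},
    {"delta_pos":[0.16,-0.8,-0.2167],"turn":[0,0,0.1528],"fingers":0}
  ]
}}

```text
clock: 15.35
position: [0.4728, -0.1818, 0.1533]
ee_rot: [-0.013, 1.0, 0.0, 0.001]
ft_force: [0.3, 1.1, -0.2]
grip_width: 0.999
grasp_force: 0.0
```

Run:
```python
from h import *
from m1 import blob,rect
o=get_obs(); print(o['clock'],o['position'],o['ft_force'],o['grip_width'],o['joint_pos'])
go([.470,-.304,.16],179.6)
c=camera('top')
im=c['color']; save('t3',cv2.resize(im[130:330,100:300],(600,600)))
k=blob(c,(125,235,185,310),lambda im:im.min(2)>140); print('master in tray',rect(c,k,.028),'depth',dep(c,k.mean(0)))
```

```text
15.35 [ 0.47280256 -0.18184646  0.15326427] [ 0.26684332  1.1459756  -0.15008645] 0.9988823510346642 [-0.21059788  0.145367    0.53134653  1.90856946 -0.0827943   1.10753424
  1.94974086]
delta [ 0.0059 -0.122  -0.0068] turn [0.0001 0.0014 0.0328]
master in tray ((479.78582763671875, 304.9132385253906), (98.63028717041016, 19.221275329589844), 9.947673797607422) depth [0.47876802 0.30644622 0.02478533]
```

To row units: -0.122 m is -0.2033, -0.11 m is -0.1833, 0.03 rad is 0.0286.

Request:
{"name": "move_arm", "arguments": {
  "plan": [
    {"delta_pos":[0.005,-0.1,0],"turn":[0,0,0.0286],"fingers":0},
    {"delta_pos":[0.0083,-0.1833,0],"turn":[0,0,0.0286],"fingers":0},
    {"delta_pos":[0.0083,-0.2033,0],"turn":[0,0,0.0286],"fingers":0},
    {"delta_pos":[0.0083,-0.2033,0],"turn":[0,0,0.0286],"fingers":0}
  ]
}}

```text
clock: 15.9
position: [0.471, -0.3022, 0.1526]
ee_rot: [0.002, 1.0, 0.0, -0.0]
ft_force: [0.6, 0.8, -1.4]
grip_width: 1.0
grasp_force: 0.0
```

Run:
```python
from h import *
from mas import edges
from m1 import blob,rect
o=get_obs(); print(o['clock'],o['position'],o['joint_pos'])
c=camera('wrist'); u,v=proj(c,[.47,-.304,.025],o); print(u,v,c['color'][int(v),int(u)],dep(c,(u,v),o))
b=(max(0,int(u)-80),max(0,int(v)-170),int(u)+80,min(480,int(v)+170)); print(b)
k=blob(c,b,lambda im:im.min(2)>100); R=rect(c,k,.025,o); print(R, cv2.boundingRect(k.astype(np.float32)))
e=edges(c,o,.025,np.arange(.43,.515,.01),lambda x:-.304); print(e.round(4))
```

```text
15.9 [ 0.47095605 -0.30223399  0.15259952] [-0.0291473   0.28569735  0.60950658  1.77835994 -0.17888178  1.13338766
  2.20342375]
319.2044705851791 229.86752563476676 [147 138 139] [ 0.47023436 -0.30400495  0.02427157]
(239, 59, 399, 399)
((572.3385620117188, -309.74298095703125), (133.58929443359375, 147.04249572753906), 3.8305697441101074) (239, 266, 160, 133)
[[ 0.43   -0.316  -0.2938 -0.3049  0.0222]
 [ 0.44   -0.3163 -0.2938 -0.305   0.0225]
 [ 0.45   -0.3163 -0.2938 -0.305   0.0225]
 [ 0.46   -0.3166 -0.2941 -0.3053  0.0225]
 [ 0.47   -0.3169 -0.2941 -0.3055  0.0228]
 [ 0.48   -0.3169 -0.2944 -0.3056  0.0225]
 [ 0.49   -0.3169 -0.2944 -0.3056  0.0225]
 [ 0.5    -0.3172 -0.2944 -0.3058  0.0228]
 [ 0.51   -0.3172 -0.2947 -0.3059  0.0225]]
```

To row units: 0.13 m is 0.2167, -0.003 m is -0.005, 0.008 rad is 0.0076.

Request:
{"name": "move_arm", "arguments": {
  "plan": [
    {"delta_pos":[0.0017,-0.005,0.0833],"turn":[0,0,0.0076],"fingers":0},
    {"delta_pos":[0.0017,-0.005,0.1667],"turn":[0,0,0.0076],"fingers":0},
    {"delta_pos":[0.0017,-0.005,0.2033],"turn":[0,0,0.0076],"fingers":0.2},
    {"delta_pos":[0.0017,-0.005,0.2167],"turn":[0,0,0.0076],"fingers":0.5},
    {"delta_pos":[0.0017,-0.005,0.2167],"turn":[0,0,0.0076],"fingers":0.65},
    {"delta_pos":[0.0017,-0.005,0.2167],"turn":[0,0,0.0076],"fingers":0.75},
    {"delta_pos":[0.0017,-0.005,0.2167],"turn":[0,0,0.0076],"fingers":0.85},
    {"delta_pos":[0.0017,-0.005,0.2167],"turn":[0,0,0.0076],"fingers":0.85},
    {"delta_pos":[0.0017,-0.005,0.2167],"turn":[0,0,0.0076],"fingers":0.85}
  ],
  "force": 60
}}

```text
clock: 17.08
position: [0.471, -0.3049, 0.0241]
ee_rot: [0.006, 1.0, 0.0, 0.001]
ft_force: [-1.0, 2.2, 6.5]
grip_width: 0.239
grasp_force: 59.5
```

Run:
```python
from h import *
go([.48,.0528,.15],174)
```

```text
delta [-0.0052  0.3578 -0.1258] turn [0.0002 0.0021 0.0932]
```

To row units: 0.358 m is 0.5967, 0.15 m is 0.25, 0.093 rad is 0.0888.

Request:
{"name": "move_arm", "arguments": {
  "plan": [
    {"delta_pos":[0,0,-0.0333],"turn":[0,0,0],"fingers":0.85},
    {"delta_pos":[0,0,-0.1],"turn":[0,0,0],"fingers":0.85},
    {"delta_pos":[0,0.05,-0.1833],"turn":[0,0,0.0095],"fingers":0.85},
    {"delta_pos":[0,0.15,-0.21],"turn":[0,0,0.0286],"fingers":0.85},
    {"delta_pos":[-0.0033,0.25,-0.21],"turn":[0,0,0.0477],"fingers":0.85},
    {"delta_pos":[-0.005,0.35,-0.21],"turn":[0,0,0.0668],"fingers":0.85},
    {"delta_pos":[-0.0067,0.45,-0.21],"turn":[0,0,0.0888],"fingers":0.85},
    {"delta_pos":[-0.0083,0.5417,-0.21],"turn":[0,0,0.0888],"fingers":0.85},
    {"delta_pos":[-0.0083,0.5967,-0.21],"turn":[0,0,0.0888],"fingers":0.85},
    {"delta_pos":[-0.0083,0.5967,-0.21],"turn":[0,0,0.0888],"fingers":0.85},
    {"delta_pos":[-0.0083,0.5967,-0.21],"turn":[0,0,0.0888],"fingers":0.85}
  ]
}}

```text
clock: 18.45
position: [0.4793, 0.0519, 0.1495]
ee_rot: [0.053, 0.999, -0.0, 0.0]
ft_force: [-0.3, -0.6, -2.6]
grip_width: 0.236
grasp_force: 60.0
```

Run:
```python
from h import *
o=get_obs(); print(o['clock'],o['position'],o['joint_pos'],o['ft_force'],o['torque'])
go([.5208,.0485,.058],173.9)
```

```text
18.45 [0.47934697 0.05190102 0.14950259] [-0.56420047  0.08840816  0.38110181  1.96419517 -0.03653344  1.09492137
  1.29722558] [-0.29893272 -0.5656531  -2.58324136] [-0.01200377  0.02566793  0.02614151]
delta [-0.0415  0.001   0.0915] turn [-0.0002  0.0007  0.0006]
```

To row units: 0.092 m is 0.1533, 0.09 m is 0.15.

Request:
{"name": "move_arm", "arguments": {
  "plan": [
    {"delta_pos":[0,0.0017,0.0667],"turn":[0,0,0],"fingers":0.85},
    {"delta_pos":[-0.0083,0.0017,0.1167],"turn":[0,0,0],"fingers":0.85},
    {"delta_pos":[-0.0417,0.0017,0.1333],"turn":[0,0,0],"fingers":0.85},
    {"delta_pos":[-0.0683,0.0017,0.1433],"turn":[0,0,0],"fingers":0.85},
    {"delta_pos":[-0.0683,0.0017,0.15],"turn":[0,0,0],"fingers":0.85},
    {"delta_pos":[-0.0683,0.0017,0.1533],"turn":[0,0,0],"fingers":0.85},
    {"delta_pos":[-0.0683,0.0017,0.1533],"turn":[0,0,0],"fingers":0.85}
  ]
}}

```text
clock: 19.32
position: [0.5196, 0.0494, 0.057]
ee_rot: [0.053, 0.999, 0.0, -0.0]
ft_force: [-0.1, 0.3, -2.8]
grip_width: 0.235
grasp_force: 59.9
```

To row units: 0.0025 m is 0.0042, 0.0015 m is 0.0025.

Request:
{"name": "move_arm", "arguments": {
  "plan": [
    {"delta_pos":[0,0,0.0025],"turn":[0,0,0],"fingers":0.85},
    {"delta_pos":[0,0,0.0042],"turn":[0,0,0],"fingers":0.85},
    {"delta_pos":[0,0,0.0042],"turn":[0,0,0],"fingers":0.85},
    {"delta_pos":[0,0,0.0042],"turn":[0,0,0],"fingers":0.85}
  ]
}}

```text
clock: 19.82
position: [0.5204, 0.0498, 0.0551]
ee_rot: [0.052, 0.999, 0.0, 0.0]
ft_force: [-3.3, 0.5, 5.9]
grip_width: 0.236
grasp_force: 61.0
```

To row units: 0.025 m is 0.0417, -0.001 m is -0.0017.

Request:
{"name": "move_arm", "arguments": {
  "plan": [
    {"delta_pos":[-0.0067,-0.0017,-0.0008],"turn":[0,0,0],"fingers":0.85},
    {"delta_pos":[-0.02,-0.0017,-0.0008],"turn":[0,0,0],"fingers":0.85},
    {"delta_pos":[-0.0283,-0.0017,-0.0008],"turn":[0,0,0],"fingers":0.85},
    {"delta_pos":[-0.0283,-0.0017,-0.0008],"turn":[0,0,0],"fingers":0.85},
    {"delta_pos":[-0.0283,-0.0017,-0.0008],"turn":[0,0,0],"fingers":0.5},
    {"delta_pos":[-0.0283,-0.0017,-0.0033],"turn":[0,0,0],"fingers":0.4},
    {"delta_pos":[0.0083,-0.0017,-0.0033],"turn":[0,0,0],"fingers":0.4},
    {"delta_pos":[0.0417,-0.0017,-0.0033],"turn":[0,0,0],"fingers":0.4},
    {"delta_pos":[0.0417,-0.0017,-0.0033],"turn":[0,0,0],"fingers":0.4}
  ]
}}

```text
clock: 20.95
position: [0.4942, 0.0515, 0.0563]
ee_rot: [0.052, 0.999, 0.0, -0.0]
ft_force: [0.2, 0.8, -0.1]
grip_width: 0.601
grasp_force: 0.0
```

Run:
```python
from h import *
from mas import edges
o=get_obs(); print(o['clock'],o['position'],o['ft_force'])
c=camera('wrist')
e=edges(c,o,.056,np.arange(.49,.53,.008),lambda x:.0385-.104*(x-.62),half=.02); print(e.round(4)); print(np.degrees(np.polyfit(e[:,0],e[:,3],1)[0]))
e=edges(c,o,.056,np.arange(.54,.57,.008),lambda x:.0385-.104*(x-.62),half=.02); print(e.round(4))
save('w4',c['color'])
```

```text
20.95 [0.49421158 0.05151696 0.05626481] [ 0.21081634  0.81439837 -0.05130173]
[[0.49   0.0404 0.0626 0.0515 0.0222]
 [0.498  0.0396 0.0618 0.0507 0.0222]
 [0.506  0.055  0.061  0.058  0.006 ]
 [0.514  0.0379 0.0601 0.049  0.0222]
 [0.522  0.0371 0.0593 0.0482 0.0222]
 [0.53   0.036  0.0585 0.0472 0.0225]]
-7.769716957541846
[[ 0.54    0.0352  0.0574  0.0463  0.0222]
 [ 0.548   0.0341  0.0566  0.0453  0.0225]
 [ 0.556   0.0444  0.0642  0.0543  0.0198]
 [ 0.564   0.0549  0.0456  0.0503 -0.0093]]
```

View pics/w4.png

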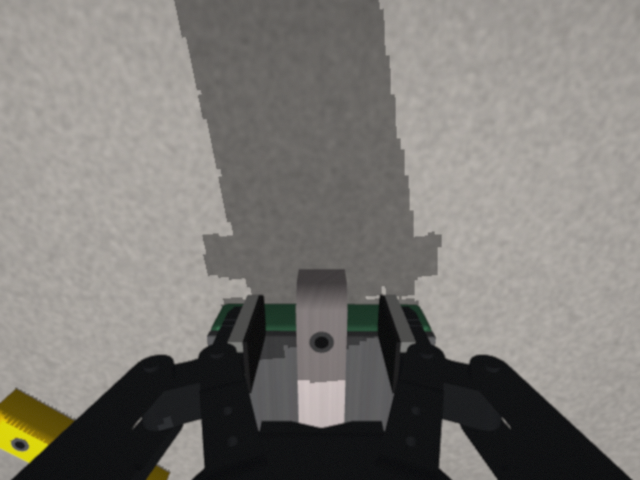

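Bar lies straight between the fingers; its screw hole is at (321,342) and its rear end at y≈270. Both match a bar centre about 81 mm in front of the plunger.

To row units: -0.03 m is -0.05, -0.027 m is -0.045.

Request:
{"name": "move_arm", "arguments": {
  "plan": [
    {"delta_pos":[0,0,0],"turn":[0,0,0],"fingers":0.65},
    {"delta_pos":[0,0,0],"turn":[0,0,0],"fingers":0.75},
    {"delta_pos":[0,0,0],"turn":[0,0,0],"fingers":0.85},
    {"delta_pos":[0,0,0],"turn":[0,0,0],"fingers":0.85},
    {"delta_pos":[-0.0067,0,0],"turn":[0,0,0],"fingers":0.85},
    {"delta_pos":[-0.0133,0,0],"turn":[0,0,0],"fingers":0.85},
    {"delta_pos":[-0.02,0,0],"turn":[0,0,0],"fingers":0.85},
    {"delta_pos":[-0.0267,0,0],"turn":[0,0,0],"fingers":0.85},
    {"delta_pos":[-0.0333,0,0],"turn":[0,0,0],"fingers":0.85},
    {"delta_pos":[-0.04,0,0],"turn":[0,0,0],"fingers":0.85},
    {"delta_pos":[-0.045,0,0],"turn":[0,0,0],"fingers":0.85},
    {"delta_pos":[-0.05,0,0],"turn":[0,0,0],"fingers":0.85}
  ],
  "force": 25
}}

```text
clock: 22.5
position: [0.5237, 0.0485, 0.0565]
ee_rot: [0.052, 0.999, 0.0, -0.002]
ft_force: [-9.9, 1.2, 14.4]
grip_width: 0.25
grasp_force: 27.3
```

To row units: -0.003 m is -0.005, -0.002 m is -0.0033.

Request:
{"name": "move_arm", "arguments": {
  "plan": [
    {"delta_pos":[-0.0017,0,0],"turn":[0,0,0],"fingers":0.85},
    {"delta_pos":[-0.0033,0,0],"turn":[0,0,0],"fingers":0.85},
    {"delta_pos":[-0.005,0,0],"turn":[0,0,0],"fingers":0.85},
    {"delta_pos":[-0.005,0,0],"turn":[0,0,0],"fingers":0.85}
  ]
}}

```text
clock: 23.0
position: [0.5272, 0.0482, 0.0565]
ee_rot: [0.052, 0.999, 0.0, -0.001]
ft_force: [-6.0, 0.9, 9.3]
grip_width: 0.251
grasp_force: 26.8
```

To row units: -0.003 m is -0.005, -0.002 m is -0.0033.

Request:
{"name": "move_arm", "arguments": {
  "plan": [
    {"delta_pos":[-0.0017,0,0],"turn":[0,0,0],"fingers":0.85},
    {"delta_pos":[-0.0033,0,0],"turn":[0,0,0],"fingers":0.85},
    {"delta_pos":[-0.005,0,0],"turn":[0,0,0],"fingers":0.85},
    {"delta_pos":[-0.005,0,0],"turn":[0,0,0],"fingers":0.85}
  ]
}}

```text
clock: 23.5
position: [0.5304, 0.0478, 0.0565]
ee_rot: [0.052, 0.999, 0.0, -0.001]
ft_force: [-6.0, 0.4, 9.3]
grip_width: 0.245
grasp_force: 26.7
```

Run:
```python
from fine import *
from mas import edges
o=get_obs(); print(o['clock'],o['position'],o['ft_force'],o['torque'])
c=camera('wrist'); g=c['color'].min(2).astype(float)
# tail end: along midline
u=np.array([.9944,-.1056]); p0=np.array([.5240,.0482]); s=np.arange(-.03,.012,.001)
print([(round(float(k*1000)),int(g[tuple(np.round(proj(c,[*(p0+k*u),.05],o))[::-1].astype(int))])) for k in s])
e=edges(c,o,.056,np.arange(.53,.57,.008),lambda x:.0385-.104*(x-.62),half=.02); print(e.round(4))
```

```text
23.5 [0.53035606 0.04778449 0.05647182] [-6.01671308  0.43612402  9.3137959 ] [ 0.12292807  1.0959202  -0.00556524]
[(-30, 106), (-29, 103), (-28, 100), (-27, 99), (-26, 65), (-25, 30), (-24, 29), (-23, 31), (-22, 30), (-21, 31), (-20, 31), (-19, 35), (-18, 42), (-17, 64), (-16, 64), (-15, 62), (-14, 65), (-13, 64), (-12, 62), (-11, 62), (-10, 67), (-9, 71), (-8, 80), (-7, 85), (-6, 90), (-5, 97), (-4, 101), (-3, 105), (-2, 109), (-1, 114), (0, 117), (1, 121), (2, 125), (3, 126), (4, 127), (5, 127), (6, 126), (7, 126), (8, 126), (9, 125), (10, 126), (11, 126)]
[[0.53   0.0366 0.0582 0.0474 0.0216]
 [0.538  0.0357 0.0573 0.0465 0.0216]
 [0.546  0.0343 0.0568 0.0455 0.0225]
 [0.554  0.0326 0.0569 0.0447 0.0243]
 [0.562  0.0329 0.0554 0.0442 0.0225]]
```

To row units: 0.042 m is 0.07, 0.02 m is 0.0333.

Request:
{"name": "move_arm", "arguments": {
  "plan": [
    {"delta_pos":[0,0,0],"turn":[0,0,0],"fingers":0.6},
    {"delta_pos":[0,0,0],"turn":[0,0,0],"fingers":0.4},
    {"delta_pos":[0,0,-0.0017],"turn":[0,0,0],"fingers":0.4},
    {"delta_pos":[0.0333,0,-0.0017],"turn":[0,0,0],"fingers":0.4},
    {"delta_pos":[0.07,0,-0.0017],"turn":[0,0,0],"fingers":0.4},
    {"delta_pos":[0.07,0,-0.0017],"turn":[0,0,0],"fingers":0.7},
    {"delta_pos":[0.07,0,-0.0017],"turn":[0,0,0],"fingers":1},
    {"delta_pos":[0.07,0,-0.0017],"turn":[0,0,0],"fingers":1},
    {"delta_pos":[0.07,0,0.005],"turn":[0,0,0],"fingers":1},
    {"delta_pos":[0.07,0,0.005],"turn":[0,0,0],"fingers":1}
  ]
}}

```text
clock: 24.8
position: [0.4891, 0.0518, 0.0528]
ee_rot: [0.052, 0.999, -0.0, -0.0]
ft_force: [0.5, -0.0, -1.2]
grip_width: -0.002
grasp_force: 0.0
```

Run:
```python
from fine import *
from mas import edges
o=get_obs(); print(o['clock'],o['position'],o['ft_force'],o['grip_width'])
c=camera('wrist'); g=c['color'].min(2).astype(float)
e=edges(c,o,.056,np.arange(.53,.57,.008),lambda x:.0385-.104*(x-.62),half=.02); print(e.round(4))
p=np.array(o['position'][:2])-np.array([.6203,.0375]); u=np.array([.9944,-.1056]); print('stand x',p@u,'y',p@[.1056,.9944])
```

```text
24.8 [0.48909282 0.05178269 0.05283267] [ 0.49659093 -0.04954982 -1.18382197] -0.0016546130522542776
[[ 0.53    0.0444  0.0498  0.0471  0.0054]
 [ 0.538   0.0423  0.0441  0.0432  0.0018]
 [ 0.546   0.0355  0.0337  0.0346 -0.0018]
 [ 0.554   0.035   0.0272  0.0311 -0.0078]
 [ 0.562   0.053   0.0302  0.0416 -0.0228]]
stand x -0.1319806698273567 y 0.0003472302272981443
```

Request:
{"name": "move_arm", "arguments": {
  "plan": [
    {"delta_pos":[-0.01,0,0],"turn":[0,0,0],"fingers":1},
    {"delta_pos":[-0.02,0,0],"turn":[0,0,0],"fingers":1},
    {"delta_pos":[-0.0233,0,0],"turn":[0,0,0],"fingers":1},
    {"delta_pos":[-0.025,0,0],"turn":[0,0,0],"fingers":1},
    {"delta_pos":[-0.0267,0,0],"turn":[0,0,0],"fingers":1},
    {"delta_pos":[-0.0267,0,0],"turn":[0,0,0],"fingers":1}
  ]
}}

```text
clock: 25.6
position: [0.505, 0.0502, 0.0532]
ee_rot: [0.052, 0.999, 0.0, -0.0]
ft_force: [-1.7, -0.3, -0.0]
grip_width: 0.004
grasp_force: 1.1
```

To row units: -0.001 m is -0.0017, -0.0005 m is -0.0008.

Request:
{"name": "move_arm", "arguments": {
  "plan": [
    {"delta_pos":[-0.0008,0,0],"turn":[0,0,0],"fingers":1},
    {"delta_pos":[-0.0017,0,0],"turn":[0,0,0],"fingers":1},
    {"delta_pos":[-0.0017,0,0],"turn":[0,0,0],"fingers":1}
  ]
}}

```text
clock: 25.98
position: [0.5061, 0.0501, 0.0532]
ee_rot: [0.052, 0.999, -0.0, 0.0]
ft_force: [-2.5, 0.9, -0.6]
grip_width: 0.001
grasp_force: 1.1
```

To row units: -0.001 m is -0.0017, -0.0005 m is -0.0008.

Request:
{"name": "move_arm", "arguments": {
  "plan": [
    {"delta_pos":[-0.0008,0,0],"turn":[0,0,0],"fingers":1},
    {"delta_pos":[-0.0017,0,0],"turn":[0,0,0],"fingers":1},
    {"delta_pos":[-0.0017,0,0],"turn":[0,0,0],"fingers":1}
  ]
}}

```text
clock: 26.35
position: [0.5072, 0.05, 0.0533]
ee_rot: [0.052, 0.999, 0.0, 0.0]
ft_force: [-2.0, -0.0, -0.9]
grip_width: -0.003
grasp_force: 1.0
```

Sliding at about 2 N. I'll continue in small steps.

To row units: -0.001 m is -0.0017, -0.0005 m is -0.0008.

Request:
{"name": "move_arm", "arguments": {
  "plan": [
    {"delta_pos":[-0.0008,0,0],"turn":[0,0,0],"fingers":1},
    {"delta_pos":[-0.0017,0,0],"turn":[0,0,0],"fingers":1},
    {"delta_pos":[-0.0017,0,0],"turn":[0,0,0],"fingers":1}
  ]
}}

```text
clock: 26.72
position: [0.5077, 0.05, 0.0532]
ee_rot: [0.052, 0.999, 0.0, -0.001]
ft_force: [-5.5, 1.9, 1.5]
grip_width: -0.004
grasp_force: 2.6
```

To row units: -0.0005 m is -0.0008.

Request:
{"name": "move_arm", "arguments": {
  "plan": [
    {"delta_pos":[-0.0008,0,0],"turn":[0,0,0],"fingers":1},
    {"delta_pos":[-0.0008,0,0],"turn":[0,0,0],"fingers":1}
  ]
}}

```text
clock: 26.98
position: [0.5077, 0.05, 0.0532]
ee_rot: [0.052, 0.999, 0.0, -0.001]
ft_force: [-6.9, 0.4, 4.5]
grip_width: -0.002
grasp_force: 3.8
```

Request:
{"name": "move_arm", "arguments": {
  "plan": [
    {"delta_pos":[-0.0008,0,0],"turn":[0,0,0],"fingers":1},
    {"delta_pos":[-0.0008,0,0],"turn":[0,0,0],"fingers":1}
  ]
}}

```text
clock: 27.22
position: [0.5078, 0.05, 0.0531]
ee_rot: [0.052, 0.999, 0.0, -0.002]
ft_force: [-9.9, 1.2, 5.7]
grip_width: -0.002
grasp_force: 5.0
```

Firm contact at stand x = −113 mm is exactly the expected home position. Now I'll back off and check.

To row units: -0.135 m is -0.225, 0.04 m is 0.0667.

Request:
{"name": "move_arm", "arguments": {
  "plan": [
    {"delta_pos":[0.0067,0,0],"turn":[0,0,0],"fingers":1},
    {"delta_pos":[0.05,0,0],"turn":[0,0,0],"fingers":1},
    {"delta_pos":[0.0667,0,-0.05],"turn":[0,0,0],"fingers":0.5},
    {"delta_pos":[0.0667,0,-0.1333],"turn":[0,0,0],"fingers":0},
    {"delta_pos":[0.05,0,-0.2167],"turn":[0,0,0],"fingers":0},
    {"delta_pos":[-0.0333,0,-0.225],"turn":[0,0,0],"fingers":0},
    {"delta_pos":[-0.1167,0,-0.225],"turn":[0,0,0],"fingers":0},
    {"delta_pos":[-0.1667,0,-0.225],"turn":[0,0,0],"fingers":0},
    {"delta_pos":[-0.1667,0,-0.225],"turn":[0,0,0],"fingers":0},
    {"delta_pos":[-0.1667,0,-0.225],"turn":[0,0,0],"fingers":0}
  ]
}}

```text
clock: 28.48
position: [0.6083, 0.0393, 0.1883]
ee_rot: [0.052, 0.999, 0.0, 0.0]
ft_force: [0.1, -0.0, 0.5]
grip_width: 1.002
grasp_force: 0.0
```

Run:
```python
from ang import *
from fine import fine
from mas import edges
o=get_obs(); print(o['clock'],o['position'],o['ft_force'])
c=camera('wrist'); u,v=proj(c,[.59,.0415,.09],o); u,v=int(u),int(v)
e=edges(c,o,.056,np.arange(.535,.58,.006),lambda x:.0385-.104*(x-.62),half=.02); print(e.round(4)); print(np.degrees(np.polyfit(e[:,0],e[:,3],1)[0]))
try: fine(c,o)
except Exception as x: print(x)
a=c['color'][max(0,v-100):v+90,max(0,u-95):u+95]; save('fin',cv2.resize(a,(600,600),interpolation=cv2.INTER_CUBIC))
```

```text
28.475 [0.60832399 0.03927013 0.18834786] [ 0.13830981 -0.01756256  0.45354685]
[[0.535  0.0357 0.0582 0.047  0.0225]
 [0.541  0.0351 0.0573 0.0462 0.0222]
 [0.547  0.0345 0.0567 0.0456 0.0222]
 [0.553  0.0339 0.0561 0.045  0.0222]
 [0.559  0.0332 0.0554 0.0443 0.0222]
 [0.565  0.0326 0.0551 0.0439 0.0225]
 [0.571  0.032  0.0542 0.0431 0.0222]
 [0.577  0.0314 0.0539 0.0426 0.0225]]
-5.9076041233667445
ticks 11 ring ctr mm [-0.47  0.14] phase mod18 178.8512178122567 rms 0.20562835474143645 pointer line 107.72983 offset through [-0.8403127  2.5744035]
```

View pics/fin.png

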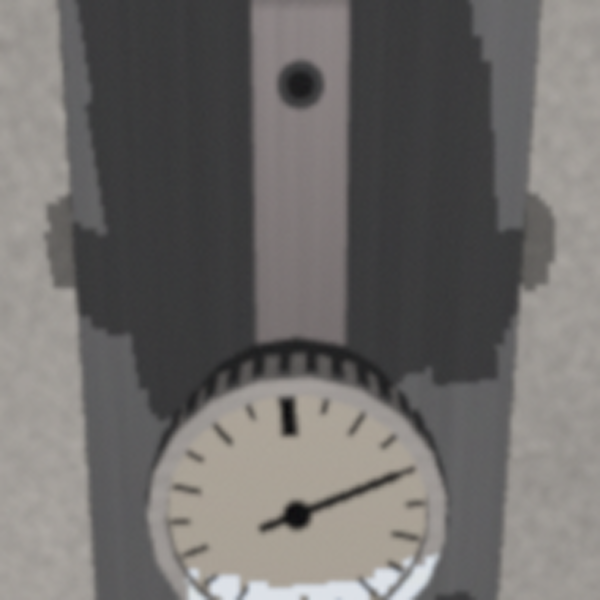

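The zero mark is still at (288,415), undisturbed at 178.9°. The pointer at (412,468) reads 71° clockwise, about +0.99 mm. The bar is square with the stand.

```bash
python3 -c "
from workcell import hand_in; print(hand_in())"
```

```text
the job is handed in; nothing more can be done
None
```

The job is handed in: the zero is set on the master and undisturbed, the master lies flat in its tray, and the two-hole bar is home and square against the stop with the gauge reading about +0.99 mm.

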